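Lock the film roll on its dispenser with the linchpin

ROBOT

A 6-joint arm with a two-finger parallel gripper is mounted at the origin on a cart in front of the work surface, level with it; the furniture and walls round the work are solid. World frame = base frame: x ahead of the robot, y to its left, z up, the work surface at z = 0. Lengths are in m, angles in rad, forces in N, time in s.
With the tool pointing down it reaches from about 0.25 to 0.775 m from the base axis. Payload 8.9 kg.
Tool frame: the origin (TCP) lies between the finger pads; the fingertips stand 8 mm ahead of it and the grasp point (between the pads) lies 11 mm behind it; z points along the fingers, y is the line along which they close (so a half turn about z gives the same grasp; the last joint's range is limited). The gripper opens to 85 mm and grips with 20 to 120 N. Pads are 22 mm wide; open, the fingers measure 114 mm over their backs; the gripper's body (76 mm by 85 mm) begins 54 mm behind the grasp point. The pads swing forward as they close: fully open they stand 13 mm farther back than shut.
Start: joints at [-1.363, 0.291, -0.153, 1.127, 0, 1.431], TCP at [0.178, -0.494, 0.239] pointing down, gripper open.
Joint ranges: [-2.52, 2.52], [-0.91, 1.74], [-1.3, 1.37], [-1.96, 2.02], [-1.52, 1.47], [-3.14, 3.14]. Speed limits (rad/s): [2.22, 2.22, 2.79, 3.14, 3.14, 3.14].

INTERFACE

Orientations are given as a 3x3 rotation matrix whose columns are the frame's x, y, z axes.
In Python, from rig import bot gives the robot as it stands.
- The arm moves only by the shell command python3 -m crank 'ROWS' [OPENING]. ROWS is JSON, a list of rows, each a list of 6 numbers: the shift along the world's x, y, z in m, then the turn, a rotation vector about the world's x, y, z in rad. In form: [[dx, dy, dz, wx, wy, wz], ...]. A call has 1 to 12 rows; each row shifts and turns the commanded pose from where the row before left it; what a row does not reach is not made up. A row lasts 1/8 s, in which the tool goes at most 62.5 mm and 10.7 degrees, less where a joint would pass 70% of its speed; a pose out of reach is approached as far as the arm can. A call with a gripper value outside its range is refused whole. OPENING is the finger opening in m, from 0 to 0.0854, set as the call begins (- or left out, the last holds). The fingers move at their own pace and stop on an object; the grip force is fixed at half the most. Time passes only in rows, so rows that do not move let the fingers close. It gives the time, the measured TCP pose, the force, the opening and the grip force at its end, in the units of the state.
- bot.get_obs(): the state, without advancing time (a new reading comes with each control period).
- bot.capture(name): name is "scene" or "side" or "wrist"; returns a dict with "pixels" (384x512x3 uint8, red, green, blue), "camera_matrix" (3x3 intrinsics, pixels), "k1" (the pictures are not rectified: a ray, as slopes to the right and down, at radius r is drawn at 1 + k1 r^2 times it, then the intrinsics apply), "extrinsics" (4x4, takes a point from world to camera coordinates); the wrist camera has in their place "T_tool_cam" (4x4, takes a point from camera to tool coordinates, whose origin is the TCP and whose axes are the flange's). Camera axes: x right, y up, looking along -z (the intrinsics and any distortion apply to the point x, -y, -z); pixel columns grow to the right and rows downward; lengths in m; the calibration is good to about 2 mm. A picture is of the moment at which its call begins: read the wrist's pose just before it. There is no depth.
- bot.close_job(): hands the job in; it is judged then, once.
The state is a dict: "time_s": time; "joint_positions": joint angles; "joint_velocities": joint speeds; "effort": joint torques, N m; "position": TCP position; "ee_rot": TCP orientation; "ft_force": force on the tool from outside, world axes, zero at the start; "moment": the same for the moment, N m; "opening": finger opening in m; "grip_force": force on a finger pad.
Only numpy, scipy, OpenCV 4.12 (cv2) and the standard library are available. Lean on these libraries where they do the work, as an engineer would, in place of code of your own. Each camera call takes 0.05 s, during which the arm holds its last target. There are 200 camera calls.

TASK

Take the linchpin from its blue stand, find the hole near the free end of the film dispenser's spindle and gently push the pin down through it until its flange sits fully home on the spindle. Then swing its brass ring over the spindle's end and all the way down so that it hangs straight below the pin's head, round the spindle. Let go of everything, never force the pin or knock the dispenser hard, and leave the other things on the table where they are.

Things in the scene. Friction and masses are not known exactly. Their poses are not given: they have to be found in the camera images.
- dispenser: Fixed grey film dispenser, origin under it at table height; z up, x along its spindle from the free end (-x, towards the robot) to the upright (+x), y across. Base plate 150 x 110 mm, 13 mm high. On the spindle, inboard of its hole: washer 40 mm across from 23 mm, white film roll 52 mm across from 26 to 76 mm, then the upright, 130 mm high.
- hole_middle (a point): Point on the fixed dispenser (same axes), 45 mm towards -x from its origin, at the height of the spindle's flat top (110 mm). The spindle's hole is NOT exactly here: the spindle floats endways, so its centre lies anywhere from -12 to +12 mm along x from this point (at y = 0) and is not measured: find it by feel or sight. The spindle stays put under endways pushes below 20 N.
- spindle_axis (a point): Point on the dispenser, 9 mm under hole_middle, on the axis of the spindle: a level square steel bar 18 x 18 mm, top 110 mm and underside 92 mm above the table. Its upright 9 mm hole (1 mm chamfer) goes right through, 10 mm from its free end. At this height a spring ball leans into the hole from +y: it resists the tip with up to 8 N, then holds the pin, which will not drop home. Home is a firm stop.
- stand: Fixed blue block 50 x 50 mm, 40 mm high, origin under its centre; the linchpin stands in its loose 11 mm hole. Lift the pin 26 mm to clear it.
- linchpin_grip (a point): Centre of the linchpin's red grip block, 14 (pin's x) x 12 (pin's y) x 28 mm tall, 28 mm above the flange's underside. Pin's axes: z up along it, -x the side to which the ring opens, y along the ring's hinge. It weighs about 0.1 kg and starts upright in the stand. Take the block by its two y faces: that keeps fingers clear of the ring.
- linchpin_shoulder (a point): Centre of the underside of the pin's round flange (20 mm across, 4 mm thick), which lies on the stand at first and on the spindle's top when home; pin's axes. Below it the pin is 8 mm thick and 26 mm long, its last 4 mm tapered to 6.4 mm. The ring's hinge is 9 mm above this point.
- ring_end (a point): Middle of the ring's far end, on its wire, 38 mm from the hinge. The brass ring is a loop of 4 mm wire, at its widest 19 mm from the hinge (outer sides at y = +-25 mm). If the pin's -x points to the spindle's free end, the ring passes over that end and down both sides of the spindle. The pin turns freely in the hole: press both sides of the ring alike.
- ring (a joint): Angle of the ring about its hinge, rad. 0: closed, straight down along the pin, round the spindle (a stop). 1.57: level, pointing to the pin's -x. Starts 1.45 to 1.8 (stop at 2.2). Pressing the loop down, then towards the pin, closes it; it stays where it is left (stiff hinge, about 1 N at the loop).
- amber_vial_mid (a point): Bystander, to be left alone: the brown glass vial with a black cap, 48 mm across, 102 mm tall. The point is at its middle, half-way up.
- timer_mid (a point): Bystander, to be left alone: the small white bench timer, 62 x 62 x 18 mm. The point is at its middle, half-way up.
- tweezers_mid (a point): Bystander, to be left alone: steel tweezers lying flat, 122 mm long, 8 mm high. The point is at its middle, half-way up.
- buffer_mid (a point): Bystander, to be left alone: the white round bottle with a black cap, 60 mm across, 134 mm tall. The point is at its middle, half-way up.

How it is judged:
By the outcome, as a careful person would: the job done as asked, in the order asked, and still so for the second after the job is handed in, with the robot touching nothing.
It also fails if it takes over 72 s, if anything falls off the work surface, if the arm or the gripper's body presses on something with over 40 N, if the wrist force passes 120 N, or if a joint passes its speed limit or range.

## Working session

There is one attempt and no reset: what is moved stays moved. The work goes in short steps, Python scripts to look and compute and a shell command to move; the robot and the scene stay as the last step left them, time stands still between calls to the robot, and variables do not carry over. Pictures are saved under pics/ and viewed, at most 10 in all, crops included, and the job is handed in when it is done.

```bash
mkdir -p pics; cat > h.py <<'E'
import numpy as np, cv2
from rig import bot
def cap(n):
    o=bot.get_obs(); c=bot.capture(n)
    if n=="wrist":
        T=np.eye(4);T[:3,:3]=o["ee_rot"];T[:3,3]=o["position"]
        c["extrinsics"]=np.linalg.inv(T@np.array(c["T_tool_cam"]))
    return c
def save(c,f): cv2.imwrite("pics/"+f,np.ascontiguousarray(c["pixels"][:,:,::-1]))
F=np.diag([1,-1,-1.])
def proj(c,P):
    E=np.array(c["extrinsics"]);p=(np.atleast_2d(P)@E[:3,:3].T+E[:3,3])@F
    s=p[:,:2]/p[:,2:];s=s*(1+c["k1"]*(s**2).sum(1,keepdims=True));K=np.array(c["camera_matrix"])
    return s@K[:2,:2].T+K[:2,2]
def ray(c,uv):
    K=np.array(c["camera_matrix"]);u=cv2.undistortPoints(np.array([[uv]],float),K,np.array([c["k1"],0,0,0.]))[0,0]
    E=np.array(c["extrinsics"]);R=E[:3,:3].T
    return -R@E[:3,3], R@(F@np.array([u[0],u[1],1.]))
def onz(c,uv,z):
    o,d=ray(c,uv);return o+d*(z-o[2])/d[2]
def tri(obs):
    A=0;b=0
    for c,uv in obs:
        o,d=ray(c,uv);d=d/np.linalg.norm(d);M=np.eye(3)-np.outer(d,d);A=A+M;b=b+M@o
    return np.linalg.solve(A,b)
E
python3 - <<'E'
from h import *
ims=[cap("scene"),cap("side")]
import pickle;pickle.dump(ims,open("c0.pkl","wb"))
for c,n in zip(ims,("scene0.png","side0.png")):
    c2=dict(c);c2["pixels"]=cv2.resize(c["pixels"],(800,600),interpolation=cv2.INTER_CUBIC);save(c2,n)
    E=np.array(c["extrinsics"]);print(n,-E[:3,:3].T@E[:3,3],c["k1"])
o=bot.get_obs();print(o["position"],o["ee_rot"],o["opening"],o["ft_force"])
E
```

```text
scene0.png [0.10942812 0.63567436 0.83196512] -0.008470988565144636
side0.png [ 0.29370181 -1.0127979   0.64950163] -0.17422306255515826
[ 0.17838671 -0.49335193  0.23881193] [[ 9.40474276e-01  3.39864811e-01 -2.16926213e-04]
 [ 3.39864832e-01 -9.40473610e-01  1.13391996e-03]
 [ 1.81366113e-04 -1.14014814e-03 -9.99999334e-01]] 0.08545097243882134 [ 0.04084391 -0.89754013  0.14767276]
```

View pics/scene0.png

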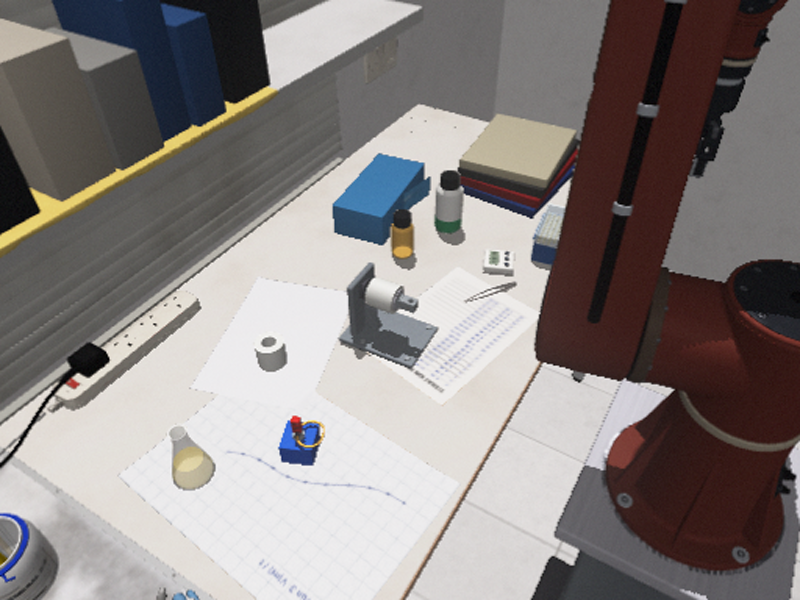

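View pics/side0.png

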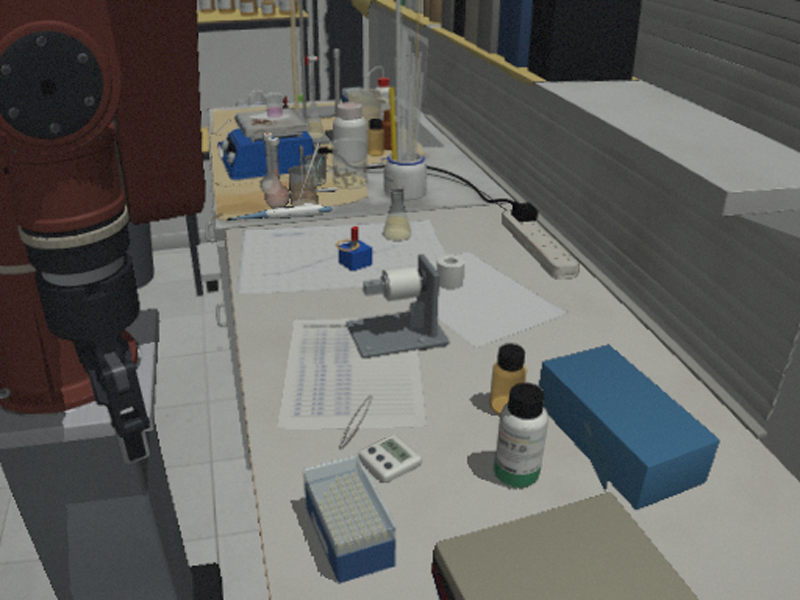

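The scene view shows the stand at about (300,445), the red grip at (296,424) and the dispenser base at (390,335) with its spindle tip at (413,304). The side view shows the grip at (355,233), the base corners at (362,356), (447,344) and (348,323), and the spindle tip at (367,288).

```bash
python3 - <<'E'
from h import *
import pickle
S,D=pickle.load(open("c0.pkl","rb"));k=.64
q=lambda c,u,v:(c,(u*k,v*k))
print("grip top",tri([q(S,296,418),q(D,355,229)]))
print("spindle end",tri([q(S,413,304),q(D,367,288)]))
for n,c,l,z in [("S base",S,[(437,325),(400,364),(342,338)],.013),("D base",D,[(362,350),(447,340),(348,323)],.013),("D stand top",D,[(338,246),(355,240),(372,252),(354,259)],.04),
 ("S stand top",S,[(289,420),(319,436),(308,451),(280,445)],.04),
 ("vial,buf",S,[(401,258),(450,236)],0),("timer tweez",S,[(499,262),(491,292)],.01)]:
    print(n,[onz(c,(u*k,v*k),z)[:2].round(3) for u,v in l])
print(bot.capture("wrist")["T_tool_cam"].round(3), bot.capture("wrist")["camera_matrix"])
E
```

```text
grip top [0.53695912 0.23959143 0.0783895 ]
spindle end [ 0.50021835 -0.0396263   0.10147146]
S base [array([ 0.48 , -0.095]), array([0.489, 0.022]), array([0.612, 0.022])]
D base [array([ 0.483, -0.081]), array([ 0.624, -0.085]), array([0.477, 0.005])]
D stand top [array([0.505, 0.252]), array([0.544, 0.272]), array([0.565, 0.21 ]), array([0.525, 0.188])]
S stand top [array([0.565, 0.228]), array([0.507, 0.228]), array([0.505, 0.258]), array([0.547, 0.271])]
vial,buf [array([ 0.647, -0.243]), array([ 0.594, -0.364])]
timer tweez [array([ 0.459, -0.325]), array([ 0.434, -0.232])]
[[-0.001  0.959  0.285  0.071]
 [ 1.     0.001 -0.    -0.001]
 [-0.001  0.285 -0.959 -0.134]
 [ 0.     0.     0.     1.   ]] [[271.41194114   0.         252.94556865]
 [  0.         271.41194114 193.30373029]
 [  0.           0.           1.        ]]
```

```bash
python3 -m crank '[[0.02,0.038,0.003,0,0,0.18],[0.02,0.038,0.003,0,0,0.18],[0.02,0.038,0.003,0,0,0.18],[0.02,0.038,0.003,0,0,0.18],[0.02,0.038,0.003,0,0,0.18],[0.02,0.038,0.003,0,0,0.18],[0.02,0.038,0.003,0,0,0.18],[0.02,0.038,0.003,0,0,0.18],[0.02,0.038,0.003,0,0,0.18],[0.02,0.038,0.003,0,0,0.18],[0.02,0.038,0.003,0,0,0.18],[0.02,0.038,0.003,0,0,0.18]]'
python3 -m crank '[[0,0,0,0,0,0.16],[0,0,0,0,0,0.16],[0,0,0,0,0,0.16],[0,0,0,0,0,0.155],[0,0,0,0,0,0],[0,0,0,0,0,0]]' 0.06
python3 - <<'E'
from h import *
import pickle
c=cap("wrist");pickle.dump(c,open("w1.pkl","wb"));c["pixels"]=cv2.resize(c["pixels"],(800,600),interpolation=cv2.INTER_CUBIC);save(c,"w1.png")
o=bot.get_obs();print(o["ee_rot"].round(3) if hasattr(o["ee_rot"],"round") else o["ee_rot"],o["joint_positions"])
E
```

```text
time_s: 1.7
position: [0.4189, -0.0364, 0.2754]
ee_rot: [[-0.809, 0.588, 0.0], [0.588, 0.809, -0.0], [-0.0, 0.0, -1.0]]
ft_force: [0.4, 0.1, 0.2]
opening: 0.0855
grip_force: 0.0
time_s: 2.45
position: [0.4184, -0.0377, 0.2753]
ee_rot: [[-1.0, 0.003, -0.0], [0.003, 1.0, 0.0], [0.0, 0.0, -1.0]]
ft_force: [0.1, 0.0, -1.0]
opening: 0.0602
grip_force: 0.0
[[-1.     0.003 -0.   ]
 [ 0.003  1.     0.   ]
 [ 0.     0.    -1.   ]] [-2.64377962e-01  6.99247956e-02 -3.32099474e-01  1.16888752e+00
 -1.33728344e-05 -2.61813770e-01]
```

View pics/w1.png

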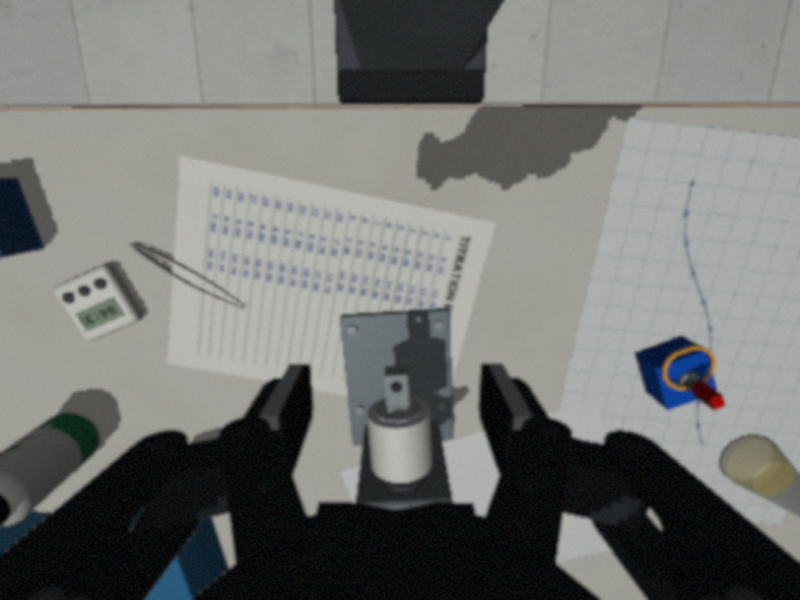

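The wrist view shows the spindle hole at about (397,387), the spindle's end edge near y=369, the base corners at (342,315), (449,308) and (453,438), and the stand at (680,372) with the red grip leaning away to (712,398). The ring is at (690,366).

```bash
python3 - <<'E'
from h import *
import pickle
c=pickle.load(open("w1.pkl","rb"));k=.64
w=lambda u,v,z:onz(c,(u*k,v*k),z).round(4)
print("hole",w(397,387,.11)); print("end edge",w(385,370,.11),w(409,369,.11))
print("base",w(342,315,.013),w(449,308,.013),w(453,438,.013))
print("stand top",[w(*p,.04) for p in [(637,352),(683,337),(715,392),(667,408)]])
print("grip top",w(718,402,.08)); print("ring",[w(*p,.05) for p in [(690,347),(664,366),(716,362)]])
i=c["pixels"][210:270,220:290]; i2=c["pixels"][205:275,395:475]
a=cv2.resize(i,(400,343),interpolation=cv2.INTER_CUBIC);b=cv2.resize(i2,(392,343),interpolation=cv2.INTER_CUBIC)
c["pixels"]=np.hstack([a,b]);save(c,"w1c.png")
E
```

```text
hole [ 0.5022 -0.0364  0.11  ]
end edge [ 0.4876 -0.0456  0.11  ] [ 0.4868 -0.0271  0.11  ]
base [ 0.4748 -0.0901  0.013 ] [0.4679 0.0149 0.013 ] [0.6146 0.0239 0.013 ]
stand top [array([0.5036, 0.1897, 0.04  ]), array([0.4886, 0.2302, 0.04  ]), array([0.5458, 0.2721, 0.04  ]), array([0.5631, 0.2286, 0.04  ])]
grip top [0.5337 0.2433 0.08  ]
ring [array([0.4945, 0.2312, 0.05  ]), array([0.5133, 0.2108, 0.05  ]), array([0.5095, 0.2581, 0.05  ])]
```

```bash
python3 -m crank '[[0.003,0.045,0,0,0,0],[0.003,0.045,0,0,0,0],[0.003,0.045,0,0,0,0],[0.003,0.045,0,0,0,0],[0.003,0.045,-0.01,0,0,0],[0.003,0.045,-0.015,0,0,0],[0,0,-0.01,0,0,0],[0,0,0,0,0,0],[0,0,0,0,0,0]]'
python3 - <<'E'
from h import *
import pickle
c=cap("wrist");pickle.dump(c,open("w2.pkl","wb"));c["pixels"]=cv2.resize(c["pixels"][60:340,100:460],(800,622),interpolation=cv2.INTER_CUBIC)[:600];save(c,"w2.png")
E
```

```text
time_s: 3.62
position: [0.4367, 0.2314, 0.2408]
ee_rot: [[-1.0, 0.002, 0.0], [0.002, 1.0, -0.0], [-0.0, -0.0, -1.0]]
ft_force: [0.4, 0.1, 0.6]
opening: 0.0603
grip_force: 0.0
```

View pics/w2.png

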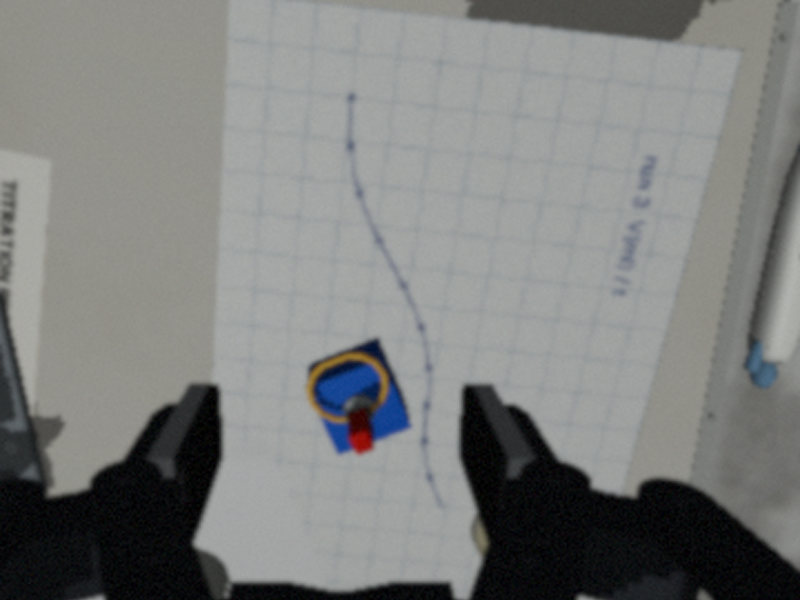

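View pics/w1c.png

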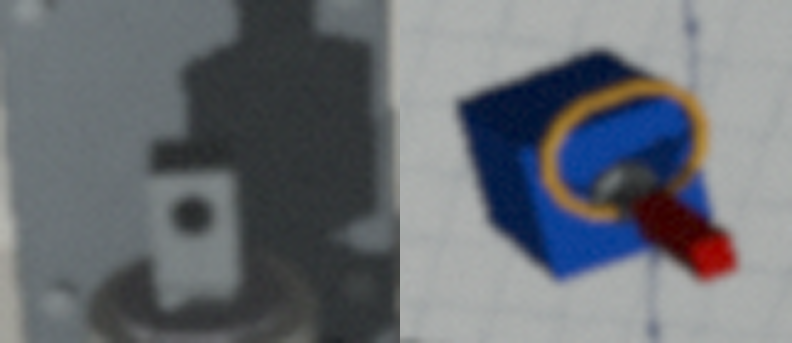

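The close-up crops show the hole's dark disc at original pixels (253.6,247.3), the spindle's top front edge at about row 240, and the ring opening roughly towards -x. I'll fit the pin's pose and yaw, and the ring, to the colour masks.

```bash
cat > fit.py <<'E'
from h import *
import pickle
from scipy.optimize import least_squares
from scipy.spatial import cKDTree
def masks(c):
    h=cv2.cvtColor(np.ascontiguousarray(c["pixels"]),cv2.COLOR_RGB2HSV);H,S,V=h[...,0],h[...,1],h[...,2]
    return (((H<5)|(H>174))&(S>160)&(V>70)),((H>=10)&(H<=26)&(S>130)&(V>70))
t=np.linspace(0,2*np.pi,180)
def Rz(a): return np.array([[np.cos(a),-np.sin(a),0],[np.sin(a),np.cos(a),0],[0,0,1]])
def ringpts(x,y,z,psi,th):
    d=19-19*np.cos(t);l=23*np.sin(t)
    return np.c_[-d*np.sin(th),l,9-d*np.cos(th)]/1e3@Rz(psi).T+[x,y,z]
def block(x,y,z,psi):
    g=np.array([[a*7,b*6,28+e*14] for a in(-1,1) for b in(-1,1) for e in(-1,1)])/1e3
    return g@Rz(psi).T+[x,y,z]
def roi(c,x,y,z,r=45):
    u=proj(c,[[x,y,z+.02]])[0];m=np.zeros(c["pixels"].shape[:2],bool)
    m[max(0,int(u[1])-r):int(u[1])+r,max(0,int(u[0])-r):int(u[0])+r]=1;return m
def fit(cs,p0,rois):
    D=[]
    for c,ro in zip(cs,rois):
        r,o=masks(c);r=r&ro;o=o&ro
        print("px",r.sum(),o.sum());D.append((c,np.argwhere(r)[:,::-1].mean(0),np.argwhere(o)[:,::-1].astype(float)))
    def res(p):
        out=[]
        for c,rc,op in D:
            q=proj(c,ringpts(p[0],p[1],p[2],p[3],p[4]));d1=cKDTree(q).query(op)[0];d2=cKDTree(op).query(q)[0]
            out+=[d1/len(d1)**.5*3,np.minimum(d2,3)/len(d2)**.5*3]
            hb=cv2.convexHull(proj(c,block(*p[:4])).astype(np.float32));m=cv2.moments(hb)
            out+=[(np.array([m["m10"],m["m01"]])/m["m00"]-rc)*2]
        out.append([(p[2]-p0[2])/.001])
        return np.concatenate(out)
    best=None
    for dpsi in(-.3,0,.3):
      for th in(1.45,1.65,1.8) if p0[4]>1 else (p0[4],):
        s=least_squares(res,[p0[0],p0[1],p0[2],p0[3]+dpsi,th],x_scale=[.01,.01,.005,.2,.2],diff_step=1e-3)
        if best is None or s.cost<best.cost:best=s
    print(best.cost,best.x.round(4));return best.x
E
python3 - <<'E'
from fit import *
w1,w2=[pickle.load(open(f,"rb")) for f in("w1.pkl","w2.pkl")]
cc=pickle.load(open("c0.pkl","rb"))
def reload(c): return c
p0=[.535,.238,.04,0.,1.6]
for cs in([w1],[w2],[w1,w2],[w1,w2,cc[1]]):
    fit(cs,p0,[roi(c,*p0[:3],r=45) for c in cs])
k=.64
print("edge",onz(w1,(253,240),.11),"hole",onz(w1,(253.6,247.3),.11))
for c in cc: print(proj(c,[[.5022,-.0364,.11]]))
E
```

```text
px 61 133
22.405116920001902 [0.5368 0.2489 0.0401 0.4225 1.1032]
px 72 157
18.034578751702227 [0.5356 0.2427 0.0404 0.3797 1.2203]
px 61 133
px 72 157
53.60664182268187 [0.5339 0.2439 0.0438 0.4303 1.2676]
px 61 133
px 72 157
px 32 1
90.65442290583239 [0.5344 0.2439 0.0433 0.4282 1.2774]
edge [ 0.49189179 -0.03766275  0.11      ] hole [ 0.50169784 -0.03696832  0.11      ]
[[262.87334785 192.51414373]]
[[235.10332316 180.75000854]]
```

```bash
python3 -m crank '[[0.025,0.003,-0.015,0,0,0.13],[0.025,0.003,-0.02,0,0,0.13],[0.025,0.003,-0.025,0,0,0.12],[0.024,0.003,-0.025,0,0,0],[0,0,0,0,0,0],[0,0,0,0,0,0],[0,0,0,0,0,0]]'
python3 - <<'E'
from fit import *
c=cap("wrist");pickle.dump(c,open("w3.pkl","wb"))
p0=[.536,.243,.04,0.38,1.6];u=proj(c,[p0[:3]])[0];print(u)
p=fit([c],p0,[roi(c,*p0[:3],r=90)])
im=cv2.resize(c["pixels"],(1536,1152),interpolation=cv2.INTER_CUBIC)
for q in np.r_[proj(c,ringpts(*p)),proj(c,block(*p[:4]))]: cv2.circle(im,(int(q[0]*3+1),int(q[1]*3+1)),2,(0,255,0),-1)
x,y=int(u[0]*3),int(u[1]*3);x0=max(0,x-350);y0=max(0,y-300)
print(x0,y0);c["pixels"]=im[y0:y0+600,x0:x0+700];save(c,"w3.png")
E
```

```text
time_s: 4.55
position: [0.5354, 0.2442, 0.1566]
ee_rot: [[-0.929, -0.371, 0.001], [-0.371, 0.929, 0.0], [-0.002, -0.0, -1.0]]
ft_force: [0.1, -0.6, 0.4]
opening: 0.0603
grip_force: 0.0
[250.52188795 192.83939083]
px 152 296
26.839773317400564 [0.534  0.2434 0.0415 0.4088 1.4265]
401 278
```

View pics/w3.png

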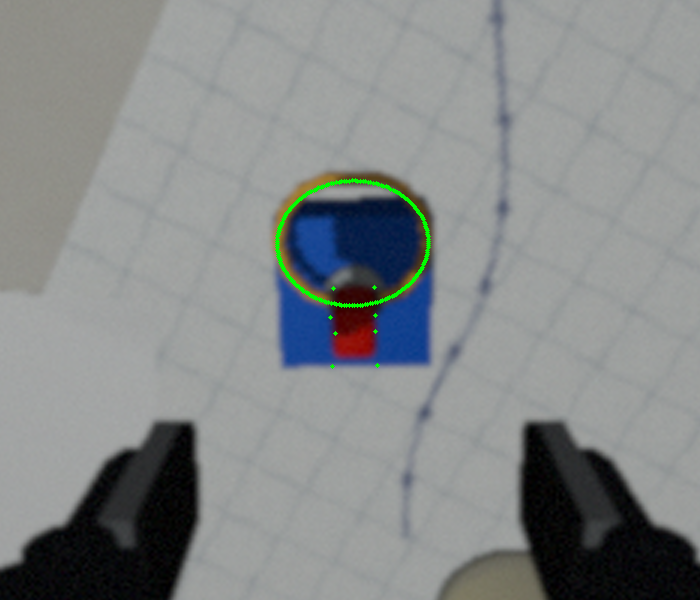

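The overlay shows the ring symmetric about the block, with the flange at (355,278) and the block spanning columns 332–376. That makes the yaw good; the fit's red mask missed the shaded side, so I'll refine it.

```bash
sed -i 's/(S>160)&(V>70)),/(S>120)\&(V>35)),/' fit.py; python3 - <<'E'
from fit import *
c=pickle.load(open("w3.pkl","rb"))
w2=pickle.load(open("w2.pkl","rb"))
p0=[.535,.243,.04,0.38,1.6]
p=fit([c],p0,[roi(c,*p0[:3],r=90)])
p=fit([c,w2],p0,[roi(c,*p0[:3],r=90),roi(w2,*p0[:3],r=45)])
r,o=masks(c);r&=roi(c,*p0[:3],r=90);a=np.argwhere(r);print(a.min(0),a.max(0),a.mean(0));print(proj(c,block(*p[:4])).round(1))
print("flange",onz(c,((355+401)/3,(278+278)/3),.044))
E
```

```text
px 272 296
8.511649072205575 [0.5326 0.2431 0.0399 0.4256 1.3964]
px 272 296
px 141 157
18.68437947507446 [0.5326 0.2429 0.0398 0.4128 1.5393]
[188 245] [210 258] [198.94485294 251.47426471]
[[244.8 186.5]
 [243.8 195.7]
 [258.1 186.1]
 [258.7 195.2]
 [245.4 201.3]
 [244.5 212. ]
 [258.5 200.8]
 [259.2 211.5]]
flange [0.52753511 0.24118506 0.044     ]
```

```bash
python3 -m crank '[[-0.003,-0.001,-0.014,0,0,0.02],[0,0,-0.02,0,0,0],[0,0,-0.02,0,0,0],[0,0,-0.02,0,0,0],[0,0,-0.012,0,0,0],[0,0,-0.007,0,0,0],[0,0,0,0,0,0]]' 0.036
python3 -m crank '[[0,0,0,0,0,0],[0,0,0,0,0,0],[0,0,0,0,0,0],[0,0,0,0,0,0],[0,0,0,0,0,0]]' 0
```

```text
time_s: 5.48
position: [0.5323, 0.2432, 0.0621]
ee_rot: [[-0.921, -0.39, -0.0], [-0.39, 0.921, -0.0], [0.0, 0.0, -1.0]]
ft_force: [0.3, 0.6, -0.3]
opening: 0.0359
grip_force: 0.0
time_s: 6.1
position: [0.533, 0.2434, 0.0629]
ee_rot: [[-0.921, -0.39, 0.001], [-0.39, 0.921, 0.0], [-0.001, -0.0, -1.0]]
ft_force: [-0.3, -0.1, 5.6]
opening: 0.011
grip_force: 59.5
```

```bash
python3 -m crank '[[0,0,0.008,0,0,0],[0,0,0.012,0,0,0],[0,0,0.02,0,0,0],[0,0,0.03,0,0,0],[0,0,0.03,0,0,0],[0,0,0.025,0,0,0],[-0.003,-0.03,0,0,0,-0.04],[-0.005,-0.04,0,0,0,-0.06],[-0.005,-0.04,0,0,0,-0.06],[-0.005,-0.04,0,0,0,-0.06],[-0.005,-0.04,0,0,0,-0.06],[-0.005,-0.04,0,0,0,-0.058]]'
python3 -m crank '[[-0.003,-0.03,0,0,0,0],[0,-0.02,0,0,0,0],[0,0,0,0,0,0],[0,0,0,0,0,0],[0,0,0,0,0,0]]'
python3 - <<'E'
from fit import *
s,c=cap("side"),cap("wrist");sc=cap("scene");pickle.dump((s,c,sc),open("v4.pkl","wb"))
o=bot.get_obs();print(o["position"],o["ft_force"])
def crop(c,u,r,n):
    x,y=int(u[0])-r,int(u[1])-r;return cv2.resize(c["pixels"][y:y+2*r,x:x+2*r],(n,n),interpolation=cv2.INTER_CUBIC),(x,y)
h=[.5017,-.037,.12]
L=[]
for cc,r in((s,30),(c,80)):
    i,xy=crop(cc,proj(cc,[h])[0],r,400);L.append(i);print(xy,400/(2*r))
c["pixels"]=np.hstack(L);save(c,"v4.png")
E
```

```text
time_s: 7.6
position: [0.5041, 0.0121, 0.1881]
ee_rot: [[-0.998, -0.06, 0.001], [-0.06, 0.998, 0.0], [-0.001, 0.0, -1.0]]
ft_force: [-0.1, -0.1, -0.6]
opening: 0.0107
grip_force: 58.8
time_s: 8.22
position: [0.5014, -0.0359, 0.1874]
ee_rot: [[-0.998, -0.063, -0.0], [-0.063, 0.998, 0.0], [-0.0, 0.0, -1.0]]
ft_force: [0.4, 0.5, -1.0]
opening: 0.0108
grip_force: 58.8
[ 0.50145585 -0.03617484  0.18733118] [-0.44030518  0.13445293 -1.30256119]
(204, 147) 6.666666666666667
(170, 131) 2.5
```

View pics/v4.png

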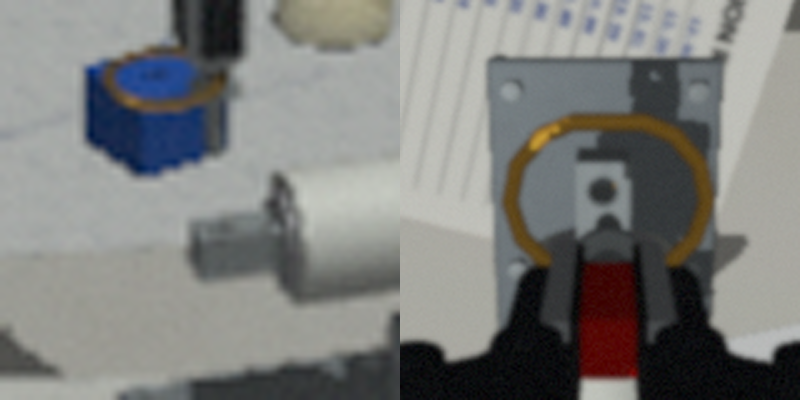

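The wrist crop shows the hole through the ring at crop (602,190), i.e. pixel (250.8,207). The pin's shank and flange are on column ~607, so the pin is about 2 mm to +y of the hole.

```bash
python3 - <<'E'
from fit import *
s,c,sc=pickle.load(open("v4.pkl","rb"))
print("hole",onz(c,(250.8,207),.11),"mid",onz(c,(170+203.5/2.5,207),.11))
print("base",onz(c,(205.6,154.5),.013),onz(c,(299.6,154),.013))
o=np.array([.5014,-.0361])
for dz in(.138,.164,.168): print(dz,proj(c,[[*o,dz]]).round(1), (proj(c,[[*o,dz]])-[170,131])*2.5+[400,0])
g=cv2.cvtColor(c["pixels"],cv2.COLOR_RGB2GRAY)[188:232,238:266]
np.set_printoptions(linewidth=200);print(g)
p0=[.5014,-.0361,.1643,.063,1.55];
p=fit([c],p0,[roi(c,.5014,-.0361,.15,r=85)])
E
```

```text
hole [ 0.50175149 -0.03722649  0.11      ] mid [ 0.50172054 -0.03673302  0.11      ]
base [ 0.47606643 -0.0910334   0.013     ] [0.46882671 0.01552112 0.013     ]
0.138 [[252.1 219.5]] [[605.16312973 221.22145475]]
0.164 [[251.9 235. ]] [[604.78434042 259.91628538]]
0.168 [[251.9 237.8]] [[604.71609416 266.88817163]]
[[116 116 114 ...  57  54  56]
 [116 113 110 ...  57  56  57]
 [118 114 105 ...  54  54  55]
 ...
 [ 49  50  40 ...  42  29  32]
 [ 52  50  39 ...  36  25  25]
 [ 52  50  39 ...  37  18  27]]
px 1023 894
21.99562150947841 [ 0.5008 -0.0354  0.1643  0.0699  1.4816]
```

```bash
python3 -m crank '[[0.0005,-0.001,-0.01,0,0,0.005],[0,0,-0.01,0,0,0],[0,0,-0.005,0,0,0],[0,0,-0.002,0,0,0],[0,0,-0.002,0,0,0],[0,0,-0.001,0,0,0],[0,0,0,0,0,0]]'
python3 -m crank '[[0,0,-0.001,0,0,0],[0,0,-0.001,0,0,0],[0,0,-0.001,0,0,0],[0,0,0,0,0,0]]'
```

```text
time_s: 9.25
position: [0.502, -0.0378, 0.1574]
ee_rot: [[-0.998, -0.067, 0.0], [-0.067, 0.998, -0.0], [-0.0, -0.0, -1.0]]
ft_force: [-0.1, 0.1, -1.2]
opening: 0.0111
grip_force: 58.8
time_s: 9.75
position: [0.5019, -0.0377, 0.1542]
ee_rot: [[-0.998, -0.067, -0.0], [-0.067, 0.998, 0.0], [0.0, 0.0, -1.0]]
ft_force: [-0.5, 0.5, -2.1]
opening: 0.0108
grip_force: 58.8
```

```bash
python3 -m crank '[[0,0,-0.001,0,0,0],[0,0,-0.001,0,0,0],[0,0,-0.001,0,0,0],[0,0,0,0,0,0]]'
python3 -m crank '[[0,0,-0.001,0,0,0],[0,0,-0.001,0,0,0],[0,0,-0.001,0,0,0],[0,0,0,0,0,0]]'
```

```text
time_s: 10.25
position: [0.5019, -0.0377, 0.1512]
ee_rot: [[-0.998, -0.067, -0.0], [-0.067, 0.998, 0.0], [0.0, 0.0, -1.0]]
ft_force: [-0.0, 0.4, -1.5]
opening: 0.0109
grip_force: 58.8
time_s: 10.75
position: [0.5019, -0.0378, 0.1482]
ee_rot: [[-0.998, -0.067, -0.0], [-0.067, 0.998, -0.0], [0.0, -0.0, -1.0]]
ft_force: [0.4, -1.3, -1.7]
opening: 0.0108
grip_force: 58.7
```

```bash
python3 -m crank '[[0,0,-0.001,0,0,0],[0,0,-0.001,0,0,0],[0,0,-0.001,0,0,0],[0,0,0,0,0,0]]'
python3 -m crank '[[0,0,-0.001,0,0,0],[0,0,-0.001,0,0,0],[0,0,-0.001,0,0,0],[0,0,0,0,0,0]]'
python3 -m crank '[[0,0,-0.001,0,0,0],[0,0,-0.001,0,0,0],[0,0,-0.001,0,0,0],[0,0,0,0,0,0]]'
```

```text
time_s: 11.25
position: [0.5019, -0.0378, 0.1452]
ee_rot: [[-0.998, -0.067, -0.0], [-0.067, 0.998, -0.0], [0.0, -0.0, -1.0]]
ft_force: [-0.1, -2.3, -2.5]
opening: 0.011
grip_force: 58.7
time_s: 11.75
position: [0.5019, -0.0378, 0.1422]
ee_rot: [[-0.998, -0.067, -0.0], [-0.067, 0.998, -0.0], [0.0, -0.0, -1.0]]
ft_force: [0.3, -1.3, -1.2]
opening: 0.011
grip_force: 58.7
time_s: 12.25
position: [0.5019, -0.0377, 0.1392]
ee_rot: [[-0.998, -0.067, -0.0], [-0.067, 0.998, 0.0], [0.0, 0.0, -1.0]]
ft_force: [0.8, -1.7, -1.9]
opening: 0.0105
grip_force: 58.7
```

```bash
python3 -m crank '[[0,0,-0.001,0,0,0],[0,0,-0.001,0,0,0],[0,0,-0.001,0,0,0],[0,0,0,0,0,0]]'
python3 -m crank '[[0,0,-0.001,0,0,0],[0,0,-0.001,0,0,0],[0,0,0,0,0,0]]'
```

```text
time_s: 12.75
position: [0.5019, -0.0377, 0.1362]
ee_rot: [[-0.998, -0.067, -0.0], [-0.067, 0.998, 0.0], [0.0, 0.0, -1.0]]
ft_force: [-0.4, -1.7, -0.9]
opening: 0.0108
grip_force: 58.7
time_s: 13.12
position: [0.5019, -0.0378, 0.1342]
ee_rot: [[-0.998, -0.067, -0.0], [-0.067, 0.998, 0.0], [0.0, 0.0, -1.0]]
ft_force: [0.7, -1.4, -2.1]
opening: 0.0108
grip_force: 58.7
```

```bash
python3 -m crank '[[0,0,-0.001,0,0,0],[0,0,0,0,0,0]]'
python3 -m crank '[[0,0,-0.001,0,0,0],[0,0,0,0,0,0]]'
python3 -m crank '[[0,0,-0.0005,0,0,0],[0,0,0,0,0,0]]'
```

```text
time_s: 13.38
position: [0.5019, -0.0377, 0.1332]
ee_rot: [[-0.998, -0.067, -0.0], [-0.067, 0.998, 0.0], [0.0, 0.0, -1.0]]
ft_force: [0.9, -1.4, -2.2]
opening: 0.0106
grip_force: 58.7
time_s: 13.62
position: [0.502, -0.0377, 0.1328]
ee_rot: [[-0.998, -0.067, 0.0], [-0.067, 0.998, -0.0], [-0.0, -0.0, -1.0]]
ft_force: [-1.9, -1.4, 5.7]
opening: 0.0108
grip_force: 60.0
time_s: 13.88
position: [0.5021, -0.0377, 0.1328]
ee_rot: [[-0.998, -0.067, 0.001], [-0.067, 0.998, -0.0], [-0.001, -0.0, -1.0]]
ft_force: [-4.0, -0.7, 12.5]
opening: 0.0107
grip_force: 60.9
```

Firm stop at 0.1328, the expected home height. Now I'll let go, rise and look.

```bash
python3 -m crank '[[0,0,0.0005,0,0,0],[0,0,0,0,0,0],[0,0,0,0,0,0]]' 0.034
python3 -m crank '[[0,0,0.01,0,0,0],[0,0,0.02,0,0,0],[0,0,0.02,0,0,0],[-0.015,-0.001,0.02,0,0,0],[-0.025,-0.001,0.01,0,0,0],[0,0,0,0,0,0],[0,0,0,0,0,0]]'
python3 - <<'E'
from fit import *
s,c=cap("side"),cap("wrist");pickle.dump((s,c),open("v5.pkl","wb"))
h=[.502,-.0372,.11]
p=fit([c],[*h,.067,1.5],[roi(c,*h,r=75)])
L=[]
for cc,r in((s,30),(c,70)):
    x,y=[int(v)-r for v in proj(cc,[[.495,-.0372,.115]])[0]];L.append(cv2.resize(cc["pixels"][y:y+2*r,x:x+2*r],(400,400),interpolation=cv2.INTER_CUBIC));print(x,y)
c["pixels"]=np.hstack(L);save(c,"v5.png")
E
```

```text
time_s: 14.25
position: [0.5018, -0.0376, 0.1322]
ee_rot: [[-0.998, -0.067, -0.0], [-0.067, 0.998, 0.0], [0.0, 0.0, -1.0]]
ft_force: [0.2, -0.5, 0.0]
opening: 0.034
grip_force: 0.0
time_s: 15.12
position: [0.4626, -0.0398, 0.2126]
ee_rot: [[-0.998, -0.067, 0.001], [-0.067, 0.998, -0.0], [-0.001, -0.0, -1.0]]
ft_force: [-0.2, -0.1, 0.1]
opening: 0.034
grip_force: 0.0
px 396 484
11.85707382967442 [ 0.5021 -0.0375  0.11    0.0667  1.4488]
202 149
182 162
```

View pics/v5.png

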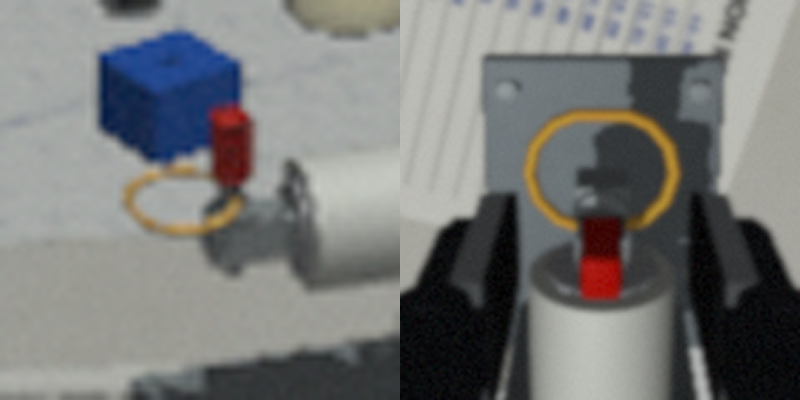

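The pictures show the pin upright with its flange on the spindle: the side crop has the grip at (232,145) and the ring level to the left at (180,203); the wrist crop has the ring symmetric about column 601. The fit gives the pin at (0.5021, -0.0375), yaw 0.067. Next I'll straddle the spindle with both fingers and press both sides of the ring.

```bash
python3 -m crank '[[0.0085,0.0005,0,0,0,0],[0.0085,0.0005,-0.015,0,0,0],[0,0,-0.025,0,0,0],[0,0,-0.025,0,0,0],[0,0,-0.01,0,0,0],[0,0,0,0,0,0]]' 0.037
python3 -m crank '[[0,0,-0.003,0,0,0],[0,0,-0.003,0,0,0],[0,0,-0.003,0,0,0],[0,0,-0.003,0,0,0],[0,0,0,0,0,0]]'
```

```text
time_s: 15.98
position: [0.4787, -0.0386, 0.1365]
ee_rot: [[-0.998, -0.067, -0.002], [-0.067, 0.998, 0.0], [0.002, 0.0, -1.0]]
ft_force: [0.1, -0.0, -0.7]
opening: 0.0367
grip_force: 0.0
time_s: 16.6
position: [0.4789, -0.0388, 0.1252]
ee_rot: [[-0.998, -0.067, -0.0], [-0.067, 0.998, -0.0], [0.0, -0.0, -1.0]]
ft_force: [0.7, 0.0, 0.9]
opening: 0.0371
grip_force: 0.2
```

```bash
python3 -m crank '[[0,0,-0.003,0,0,0],[0,0,-0.003,0,0,0],[0,0,-0.003,0,0,0],[0,0,-0.003,0,0,0],[0,0,0,0,0,0]]'
python3 - <<'E'
from rig import bot
o=bot.get_obs();print(o["ft_force"],o["moment"])
E
```

```text
time_s: 17.23
position: [0.4786, -0.0387, 0.113]
ee_rot: [[-0.998, -0.067, -0.001], [-0.067, 0.998, 0.0], [0.001, 0.0, -1.0]]
ft_force: [-0.3, -0.0, -0.3]
opening: 0.0369
grip_force: 0.2
[-0.29949419 -0.0121643  -0.31247669] [-0.03434932  0.0797959  -0.01974924]
```

```bash
python3 -m crank '[[0,0,-0.003,0,0,0],[0,0,-0.003,0,0,0],[0,0,-0.003,0,0,0],[0,0,0,0,0,0]]'
python3 -m crank '[[0.002,0,0,0,0,0],[0.002,0,0,0,0,0],[0.002,0.0005,0,0,0,0],[0,0,0,0,0,0]]'
python3 - <<'E'
from fit import *
s,c=cap("side"),cap("wrist");pickle.dump((s,c),open("v6.pkl","wb"))
L=[]
for cc,r in((s,30),(c,70)):
    x,y=[int(v)-r for v in proj(cc,[[.495,-.0372,.115]])[0]];L.append(cv2.resize(cc["pixels"][y:y+2*r,x:x+2*r],(400,400),interpolation=cv2.INTER_CUBIC)[:,:400]);print(x,y)
c["pixels"]=np.hstack(L);save(c,"v6.png")
E
```

```text
time_s: 17.73
position: [0.4787, -0.0387, 0.104]
ee_rot: [[-0.998, -0.067, -0.001], [-0.067, 0.998, 0.0], [0.001, 0.0, -1.0]]
ft_force: [-1.6, 0.2, 0.1]
opening: 0.0373
grip_force: 0.3
time_s: 18.23
position: [0.4851, -0.0382, 0.1043]
ee_rot: [[-0.998, -0.067, 0.0], [-0.067, 0.998, 0.0], [-0.0, 0.0, -1.0]]
ft_force: [-0.9, -0.3, 0.1]
opening: 0.0373
grip_force: 0.3
202 149
182 210
```

View pics/v6.png

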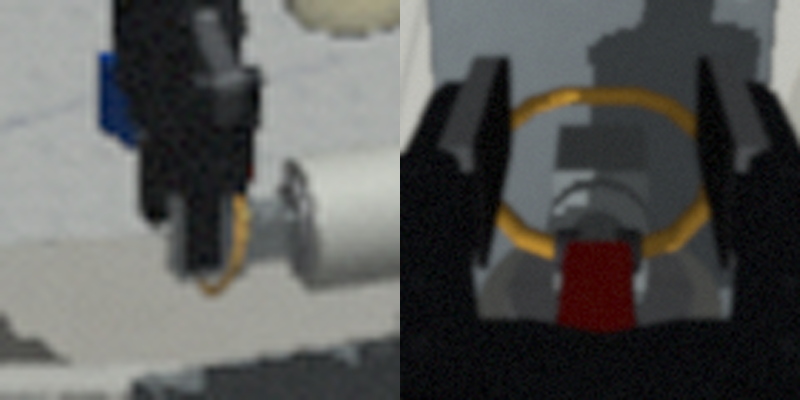

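The ring is being swung evenly: in the side crop it slants below the spindle, with its end at (212,290), and in the wrist crop it is symmetric. I'll keep pushing to the stop.

```bash
python3 -m crank '[[0.001,0,0,0,0,0],[0.001,0,0,0,0,0],[0.001,0,0,0,0,0],[0,0,0,0,0,0]]'
python3 -m crank '[[0.001,0,0,0,0,0],[0,0,0,0,0,0]]'
python3 -m crank '[[0.001,0,0,0,0,0],[0,0,0,0,0,0]]'
python3 -m crank '[[0.0007,0,0,0,0,0],[0,0,0,0,0,0]]'
```

```text
time_s: 18.82
position: [0.488, -0.0382, 0.1043]
ee_rot: [[-0.998, -0.067, -0.0], [-0.067, 0.998, 0.0], [0.0, 0.0, -1.0]]
ft_force: [-0.9, -1.1, -1.2]
opening: 0.0365
grip_force: 0.6
time_s: 19.08
position: [0.489, -0.0382, 0.1043]
ee_rot: [[-0.998, -0.067, 0.0], [-0.067, 0.998, 0.0], [-0.0, 0.0, -1.0]]
ft_force: [-1.5, 0.3, -1.1]
opening: 0.0367
grip_force: 0.6
time_s: 19.32
position: [0.49, -0.0382, 0.1043]
ee_rot: [[-0.998, -0.067, 0.0], [-0.067, 0.998, -0.0], [-0.0, -0.0, -1.0]]
ft_force: [-0.5, 0.2, -0.9]
opening: 0.037
grip_force: 0.6
time_s: 19.58
position: [0.4907, -0.0382, 0.1043]
ee_rot: [[-0.998, -0.067, 0.0], [-0.067, 0.998, 0.0], [-0.0, 0.0, -1.0]]
ft_force: [-1.9, 0.5, -1.3]
opening: 0.0373
grip_force: 0.6
```

```bash
python3 -m crank '[[0.0007,0,0,0,0,0],[0,0,0,0,0,0]]'
python3 -m crank '[[0.0007,0,0,0,0,0],[0,0,0,0,0,0]]'
python3 -m crank '[[0.0007,0,0,0,0,0],[0,0,0,0,0,0]]'
```

```text
time_s: 19.82
position: [0.4914, -0.0383, 0.1043]
ee_rot: [[-0.998, -0.067, 0.0], [-0.067, 0.998, -0.0], [-0.0, -0.0, -1.0]]
ft_force: [-1.5, 0.3, -1.2]
opening: 0.0368
grip_force: 0.7
time_s: 20.08
position: [0.492, -0.0382, 0.1043]
ee_rot: [[-0.998, -0.067, -0.0], [-0.067, 0.998, 0.0], [0.0, 0.0, -1.0]]
ft_force: [-2.7, 0.8, -1.2]
opening: 0.0372
grip_force: 0.9
time_s: 20.32
position: [0.4921, -0.0382, 0.1042]
ee_rot: [[-0.998, -0.067, -0.001], [-0.067, 0.998, 0.0], [0.001, 0.0, -1.0]]
ft_force: [-4.2, 0.8, -0.1]
opening: 0.037
grip_force: 2.6
```

```bash
python3 -m crank '[[0.0006,0,0,0,0,0],[0,0,0,0,0,0]]'
python3 -m crank '[[-0.003,0,0,0,0,0],[-0.015,-0.001,0,0,0,0],[-0.02,-0.001,0.01,0,0,0],[-0.02,-0.001,0.03,0,0,0],[0,0,0.04,0,0,0],[0,0,0.03,0,0,0],[0,0,0,0,0,0],[0,0,0,0,0,0]]'
python3 - <<'E'
from fit import *
s,c,sc=cap("side"),cap("wrist"),cap("scene");pickle.dump((s,c,sc),open("v7.pkl","wb"))
h=[.502,-.0372,.11]
fit([c],[*h,.067,.05],[roi(c,*h,r=75)])
L=[]
for cc,r in((s,30),(c,60)):
    x,y=[int(v)-r for v in proj(cc,[[.495,-.0372,.115]])[0]];L.append(cv2.resize(cc["pixels"][y:y+2*r,x:x+2*r],(400,400),interpolation=cv2.INTER_CUBIC)[:,:400]);print(x,y)
c["pixels"]=np.hstack(L);save(c,"v7.png")
E
```

```text
time_s: 20.58
position: [0.4922, -0.0382, 0.1041]
ee_rot: [[-0.998, -0.067, -0.002], [-0.067, 0.998, -0.0], [0.002, 0.0, -1.0]]
ft_force: [-7.7, -0.2, 3.1]
opening: 0.0371
grip_force: 3.6
time_s: 21.58
position: [0.4355, -0.0413, 0.214]
ee_rot: [[-0.998, -0.067, 0.001], [-0.067, 0.998, -0.0], [-0.001, -0.0, -1.0]]
ft_force: [0.0, -0.8, -0.3]
opening: 0.0368
grip_force: 0.0
px 389 167
16.037046212644807 [ 0.5028 -0.0376  0.1098  0.0566  0.0132]
202 149
192 198
```

View pics/v7.png

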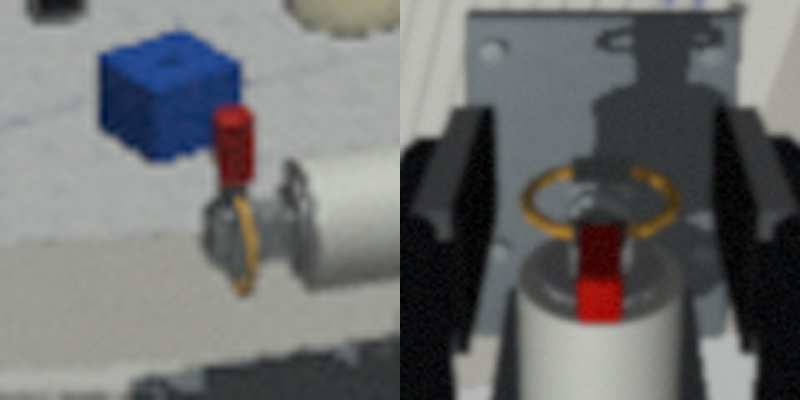

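The ring now hangs straight below the head: in the side crop it runs from (237,195) to (243,292), and the fit gives an angle of about 0.01 rad. The pin is still home and the gripper is clear.

```bash
python3 -c "
from rig import bot
print(bot.close_job())"
```

```text
the job is handed in; nothing more can be done
None
```

The pin is fully home in the spindle, its ring hangs straight down round the spindle (about 0.01 rad from closed), the gripper is clear, nothing else was touched that I could tell, and I handed the job in at about 22 s; the hand-in call returned no verdict.

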